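# Fit the slicer blade and zero the feed wheel

### The arm

A 6-joint arm with a two-finger parallel gripper is mounted at the origin on the work surface. World frame = base frame: x ahead of the robot, y to its left, z up, the work surface at z = 0. Lengths are in m, angles in rad, forces in N, time in s.
With the tool pointing down it reaches from about 0.275 to 0.825 m from the base axis. Payload 5.2 kg.
Tool frame: the origin (TCP) lies on the centre line of the jaws, within the pads' length; the fingertips stand 17 mm ahead of it and the grasp point (between the pads) lies 2 mm behind it (r.tcp_to_tips is the y of the fingertips in the tool frame, in m); y points along the fingers, z is the direction in which the jaws open and shut, and the axes are right-handed (so a half turn about y gives the same grasp; the last joint's range is limited). The gripper opens to 93 mm and grips with 3 to 60 N. Pads are 15 mm wide; open, the fingers measure 128 mm over their backs; the gripper's body (75 mm by 188 mm) begins 65 mm behind the grasp point.
Start: joints at [-1.353, 0.259, 1.535, -0, 1.348, -0.203], TCP at [0.225, -0.502, 0.236] pointing down, gripper open.
Joint ranges: [-3.14, 3.14], [-0.91, 2.08], [0.19, 2.58], [-1.22, 4.36], [0.22, 2.71], [-3.12, 3.12]. Speed limits (rad/s): [2.57, 2.57, 3.14, 3.14, 3.14, 3.14].

### API

Orientations are given as a unit quaternion [x, y, z, w].
In Python, from cell import r gives the robot as it stands.
- The arm moves only by the tool send_rows, never from a script. Its argument "increments" is a list that holds one entry, the list of rows, each a list of 5 numbers: the shift along the tool's x, y, z in mm, then the turn about the tool's y in degrees, then the finger opening in mm, from 0 to 93. In form: [[[dx, dy, dz, yaw, jaw], ...]]. A call has 1 to 10 rows; each row shifts and turns the commanded pose from where the row before left it, along the tool's axes as they then stand; what a row does not reach is not made up. A row lasts 1/12 s, in which the tool goes at most 41.7 mm and 7.16 degrees, less where a joint would pass 70% of its speed; a pose out of reach is approached as far as the arm can. A call with a gripper value outside its range is refused whole. The fingers move at their own pace and stop on an object; "force" is the grip in N (left out, the last holds). Time passes only in rows, so rows that do not move let the fingers close. It gives the time, the measured TCP pose, the force and the opening at its end, in the units of the state.
- r.read_state(): the state, without advancing time (a new reading comes with each control period).
- r.read_camera(name): name is "side" or "top" or "wrist"; returns a dict with "img" (400x640x3 uint8, red, green, blue), "z_map" (400x640 float32, m along the optical axis (not along the pixel's ray), 0 where there is no reading), "fx", "fy", "cx", "cy" (pixels), "rvec" (rotation vector, rad) and "tvec" (3), from world to camera coordinates, as OpenCV has them; the wrist camera has in their place "mount" (4x4, takes a point from camera to tool coordinates, whose origin is the TCP and whose axes are the tool frame's). Camera axes: x right, y down, z forward; pixel columns grow to the right and rows downward; lengths in m; the calibration is good to about 2 mm. A picture is of the moment at which its call begins: read the wrist's pose just before it.
- r.close_job(): hands the job in, once; it reports no verdict.
The state is a dict: "time_s": time; "joint_positions": joint angles; "qvel": joint speeds; "joint_torque": joint torques, N m; "eef_pos": TCP position; "tool_rot": TCP orientation; "contact_force": force on the tool from outside, world axes, zero at the start; "wrist_torque": the same for the moment, N m; "grip_width": opening from 0.0 (shut) to 1.0 (fully open).
Only numpy, scipy, OpenCV 4.12 (cv2) and the standard library are available. Lean on these libraries where they do the work, as an engineer would, in place of code of your own. Each camera call takes 0.05 s, during which the arm holds its last target.

### The job

Set up the small wood-slicing jig: take the wooden-handled blade out of its wooden rest and slide it edgewise, fully home, into the slot of the jig's aluminium blade block, and let go of it. Then take the upright wooden handle on the green feed wheel, turn the wheel clockwise (seen from above) until it stops, and back it off exactly two full turns counter-clockwise. Finish gripping that handle between the fingers, keeping the wheel at two turns, and leave the jar, dish, weight, bottle, can, offcut and brush where they are.

Things in the scene. Friction and masses are not known exactly. Their poses are not given: they have to be found in the camera images.
- blade_grip (a point): centre of the blade's wooden handle, a level bar 100 mm long (x) x 22 mm thick (y) x 30 mm high (z), to be gripped across its thickness. Below it hangs a flat steel blade 90 mm wide (x) and 4 mm thick (y); its lower edge is 90 mm below this point. The whole weighs about 0.2 kg. It starts standing upright in the rest
- rest: light wooden rest, 130 x 70 mm, 38 mm tall, origin under its centre, x along its groove; the blade stands in the groove (6 mm wide, 110 mm long, 26 mm deep, floor 12 mm above the table), its handle centre 102 mm above the table. Fixed in place during the job
- slot (a point): centre of the slot mouth on top of the fixed jig's aluminium blade block (124 x 33 mm), 65 mm above the table; x along the slot, y across it, away from the wheel. The slot is 7 mm wide, 100 mm long, 45 mm deep; sloping lips widen its mouth to about 19 mm. With the blade fully home its handle centre is 45 mm above this point. On the -y side: an orange pusher (59 mm high) and the wheel
- hub (a point): on the vertical axis of the green handwheel, 95 mm above the table, at rim mid-height, 200 mm from the slot along the slot's -y; axes as the slot's. The rim is 110 mm across its centre line, of 14 mm round bar, its top 102 mm above the table; nothing on the wheel but the handle rises higher
- wheel (a joint): turn of the handwheel in rad: 0 is hard against its closed stop (its wooden handle is then on the hub's -x side), growing counter-clockwise seen from above; two turns open is 12.566. Starts 0.5 to 1.2 turns open, stays where left; friction 0.07 N m (1.3 N at the handle); opens to 17.3 at most. It drives the orange pusher 6 mm away from the block per turn
- grip_mid (a point): middle of the upright dark wooden handle on the wheel's rim, 55 mm from the wheel's axis, 132 mm above the table; the handle is 25 mm across, 54 mm tall (from 103 to 157 mm above the table) and spins freely on its own pin, so it can be gripped once and carried round in circles without turning the gripper
- crank_grip: the same upright handle; origin at the centre of its lower end, 29 mm below its middle; its yaw means nothing
- disc_jar: bystander, to be left alone: clear jar with white lid, full of brown wooden discs, 57 mm across, 94 mm tall; origin under its centre
- bead_dish: bystander, to be left alone: small white ceramic dish with wooden beads, 86 mm across, 26 mm tall; origin under its centre
- weight: bystander, to be left alone: brass weight with a small knob, 44 mm across, 60 mm tall; origin under its centre
- oil_bottle: bystander, to be left alone: amber glass bottle with black cap, 48 mm across, 110 mm tall; origin under its centre
- tin: bystander, to be left alone: labelled can, 70 mm across, 90 mm tall; origin under its centre
- offcut: bystander, to be left alone: dark wooden offcut, 140 x 45 x 40 mm, long side along its x; origin under its centre
- brush: bystander, to be left alone: hand brush lying flat, 200 mm long along its x, 42 mm wide, 20 mm high; origin under its centre
Mind the look-alikes: they are no part of the job. What is shaped like the part that bears blade_grip but red is not meant.

How it is judged:
By the outcome, as a careful person would: the job done as asked, in the order asked, and still so for the second after the job is handed in, while the arm keeps its last pose, push and grip.
It also fails if it takes over 70 s, if anything falls off the work surface, if the arm or the gripper's body presses on something with over 40 N, if the wrist force passes 120 N, or if a joint passes its speed limit or range.

## Working session

There is one attempt and no reset: what is moved stays moved. The work goes in short steps, Python scripts to look and compute and a tool call to move; the robot and the scene stay as the last step left them, time stands still between calls to the robot, and variables do not carry over. Pictures are saved under pics/ and viewed, and the job is handed in when it is done.

Besides the shell and the picture viewer there is one more tool, called after "Emit:" in YAML: its name, and indented under it one key for each argument. send_rows: Moves the arm, as the interface text tells. Its arguments: {"type":"object","properties":{"increments":{"type":"array"},"force":{"type":"number"}},"required":["increments"]}

```bash
mkdir -p pics; ls
python3 - <<'E'
from cell import r
import cv2,numpy as np
for n in ("side","top","wrist"):
    c=r.read_camera(n)
    cv2.imwrite(f"pics/{n}0.png",c["img"][:,:,::-1])
    np.savez(f"{n}0.npz",**c)
    print(n,c["fx"],c["cx"],c.get("rvec"),c.get("tvec"),c.get("mount"))
print(r.read_state(), r.tcp_to_tips)
E
```

```text
pics
side 442.0744635983521 323.6142611574972 [ 0.1536609  -2.93521588  1.04756496] [0.54826205 0.11064185 1.41817117] None
top 520.4656083611396 309.03598636736746 [ 2.11810273 -2.11958867  0.20247326] [0.01084063 0.57514682 1.46796829] None
wrist 303.27143747769685 324.0643743002039 None None [[-4.86117649e-04  9.61819786e-01  2.73683144e-01 -7.56622566e-02]
 [ 9.46263538e-05 -2.73683131e-01  9.61819908e-01 -1.48883977e-01]
 [ 9.99999877e-01  4.93455270e-04  4.20287009e-05 -1.55295752e-04]
 [ 0.00000000e+00  0.00000000e+00  0.00000000e+00  1.00000000e+00]]
{'time_s': 0.15, 'joint_positions': array([-1.35281651e+00,  2.59179390e-01,  1.53576663e+00, -1.16175780e-05,
        1.34799354e+00, -2.02801309e-01]), 'qvel': array([-0.00094883, -0.00037234, -0.00261972, -0.00074868,  0.00043124,
       -0.00076086]), 'joint_torque': array([ 1.65399637e-03, -4.37644315e+01, -2.84231472e+01,  7.18554365e-02,
        3.79242876e-02, -7.84014628e-05]), 'eef_pos': array([ 0.2245972 , -0.50165323,  0.23503273]), 'tool_rot': array([-0.14768198,  0.69199048, -0.69103816,  0.14766674]), 'contact_force': array([-0.04512681,  0.40331955,  0.09532597]), 'wrist_torque': array([-0.01181492,  0.0261585 ,  0.00016785]), 'grip_width': 1.0022682171228967} 0.017
```

View pics/top0.png

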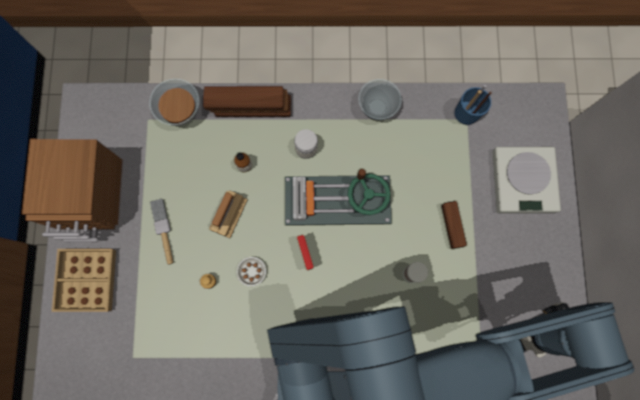

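View pics/side0.png

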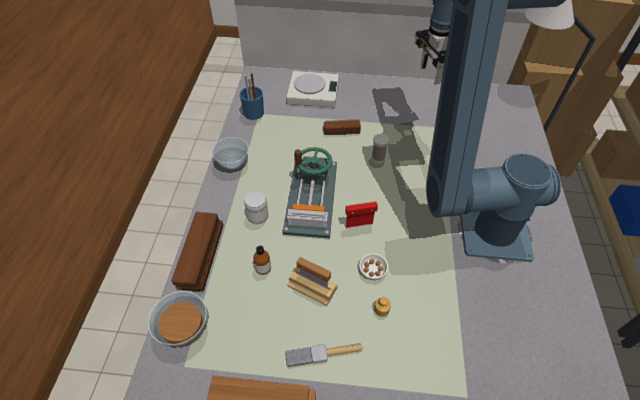

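View pics/wrist0.png

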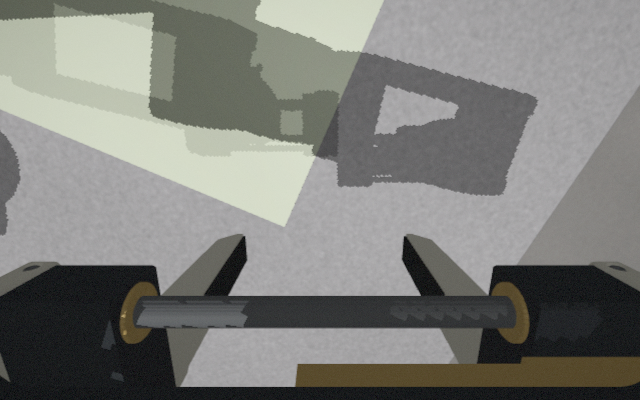

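```bash
cat > h.py <<'E'
import numpy as np,cv2
from scipy.spatial.transform import Rotation as R
def cloud(c,state=None):
    z=np.asarray(c["z_map"],float); v,u=np.mgrid[:z.shape[0],:z.shape[1]]
    P=np.stack([(u-c["cx"])/c["fx"]*z,(v-c["cy"])/c["fy"]*z,z],-1)
    if "rvec" in c:
        M=R.from_rotvec(np.ravel(c["rvec"])).as_matrix(); W=(P-np.ravel(c["tvec"]))@M
    else:
        T=np.asarray(c["mount"]); P=P@T[:3,:3].T+T[:3,3]
        W=P@R.from_quat(state["tool_rot"]).as_matrix().T+state["eef_pos"]
    W[z==0]=np.nan
    return W
def ray(c,u,v,zw,state=None):
    d=np.array([(u-c["cx"])/c["fx"],(v-c["cy"])/c["fy"],1.])
    if "rvec" in c:
        M=R.from_rotvec(np.ravel(c["rvec"])).as_matrix(); o=-M.T@np.ravel(c["tvec"]); d=M.T@d
    else:
        T=np.asarray(c["mount"]);Q=R.from_quat(state["tool_rot"]).as_matrix()
        o=Q@T[:3,3]+state["eef_pos"]; d=Q@T[:3,:3]@d
    return o+d*(zw-o[2])/d[2]
def crop(img,x0,y0,x1,y1,s,name):
    cv2.imwrite(name,cv2.resize(img[y0:y1,x0:x1,::-1],None,fx=s,fy=s,interpolation=cv2.INTER_CUBIC))
E
python3 - <<'E'
from h import *
t=dict(np.load("top0.npz"));s=dict(np.load("side0.npz"))
crop(t["img"],200,150,400,290,4,"pics/tc.png");crop(s["img"],240,140,400,310,3.5,"pics/sc.png")
W=cloud(t);Ws=cloud(s)
for n,u,v in [("rest/handle",229,213),("red",305,252),("slot",299,198),("hub",369,194),("handle",362,174),("jar",306,143),("bottle",242,160),("tin",416,271),("offcut",454,224),("weight",207,281),("dish",252,270)]:
    print(n,W[v,u].round(3))
for n,u,v in [("h",313,268),("red",361,208),("wh",298,160)]: print(n,Ws[v,u].round(3))
E
```

```text
rest/handle [0.557 0.247 0.037]
red [0.434 0.022 0.107]
slot [nan nan nan]
hub [ 0.6   -0.161  0.1  ]
handle [ 0.645 -0.136  0.155]
jar [0.754 0.019 0.095]
bottle [0.703 0.205 0.092]
tin [ 0.382 -0.287  0.094]
offcut [ 0.522 -0.415  0.041]
weight [0.356 0.299 0.065]
dish [ 0.391  0.18  -0.   ]
h [0.555 0.265 0.12 ]
red [0.435 0.036 0.106]
wh [ 0.648 -0.118  0.131]
```

View pics/tc.png

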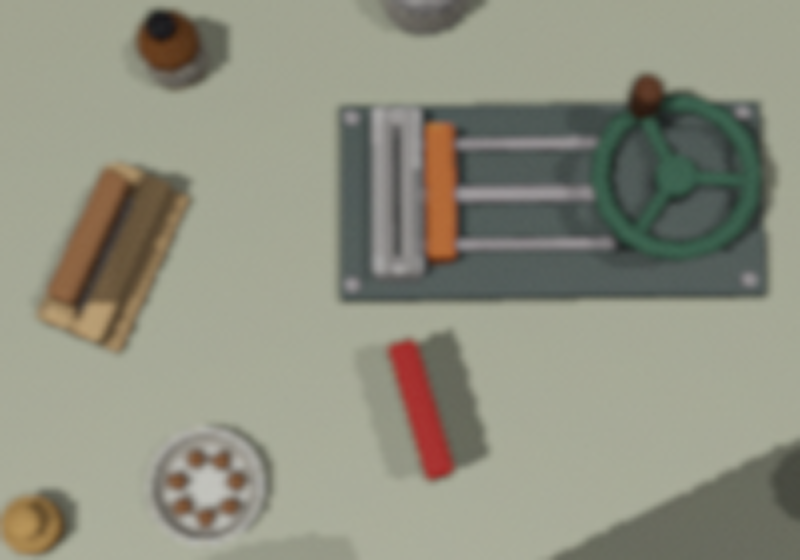

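View pics/sc.png

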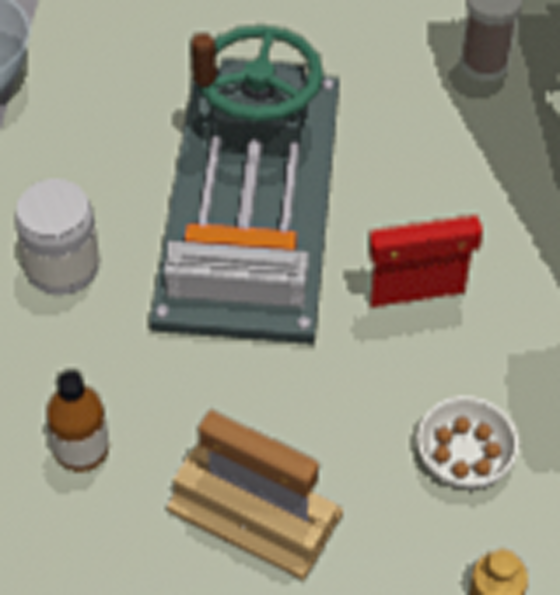

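Run:
```python
from h import *
t=dict(np.load("top0.npz"));s=dict(np.load("side0.npz"))
for nm,c in (("top",t),("side",s)):
    W=cloud(c);P=W.reshape(-1,3)
    def sel(x,y,z):
        m=(P[:,0]>x[0])&(P[:,0]<x[1])&(P[:,1]>y[0])&(P[:,1]<y[1])&(P[:,2]>z[0])&(P[:,2]<z[1]); return P[m]
    def rect(q,l):
        (c0,wh,a)=cv2.minAreaRect(np.float32(q[:,:2]*1000)); print(nm,l,len(q),"c",np.round(c0,1),"wh",np.round(wh,1),"a",round(a,1),"zmed",q[:,2].mean().round(4),q[:,2].max().round(3))
    rect(sel((.47,.64),(.18,.34),(.108,.13)),"bladehandle")
    rect(sel((.47,.64),(.18,.34),(.03,.045)),"rest top")
    rect(sel((.5,.7),(-.0,.1),(.055,.075)),"block+pusher")
    q=sel((.5,.7),(.02,.1),(.06,.075)); rect(q,"block")
    q=sel((.5,.72),(-.26,-.08),(.096,.11)); 
    A=np.c_[2*q[:,:2],np.ones(len(q))];x=np.linalg.lstsq(A,(q[:,:2]**2).sum(1),rcond=None)[0];print(nm,"rim",x[:2],np.sqrt(x[2]+x[:2]@x[:2]),len(q))
    rect(sel((.5,.72),(-.26,-.08),(.115,.17)),"crank")
    rect(sel((.38,.5),(-.03,.07),(.095,.12)),"red")
    rect(sel((.45,.75),(-.3,.1),(.005,.03)),"base")
```

```text
top bladehandle 284 c [555.4 254.8] wh [22.9 99.2] a 67.6 zmed 0.117 0.128
top rest top 406 c [558.8 252.7] wh [ 47.1 131. ] a 67.0 zmed 0.0382 0.045
top block+pusher 554 c [599.5  28. ] wh [124.7  53.2] a 0.3 zmed 0.0614 0.074
top block 266 c [599.5  38.3] wh [124.7  32.2] a 0.3 zmed 0.0645 0.074
top rim [ 0.60041853 -0.16082753] 0.04884175773679078 691
top crank 88 c [ 650.  -135.8] wh [23.9 22.7] a 38.5 zmed 0.1495 0.166
top red 281 c [435.1  21.3] wh [100.2  21.8] a 16.6 zmed 0.1056 0.117
top base 4287 c [ 600.  -100.3] wh [299.8 399.3] a 0.1 zmed 0.0165 0.03
side bladehandle 294 c [555.7 259.1] wh [ 22.  100.5] a 68.0 zmed 0.1164 0.123
side rest top 481 c [558.7 258.2] wh [ 46.  130.7] a 67.5 zmed 0.0379 0.045
side block+pusher 462 c [599.5  30.7] wh [ 61.1 123.8] a 88.8 zmed 0.0601 0.072
side block 167 c [599.1  43.8] wh [123.7  37. ] a 4.5 zmed 0.0643 0.072
side rim [ 0.59912749 -0.15459084] 0.0483003683754923 378
side crank 98 c [ 651.5 -130.2] wh [26.9 22.1] a 59.7 zmed 0.1417 0.162
side red 233 c [435.   26.3] wh [99.6 25.3] a 18.0 zmed 0.1037 0.112
side base 2173 c [599.9 -99.8] wh [298.8 394.6] a 0.1 zmed 0.0183 0.03
```

```bash
cat >> h.py <<'E'
def plan(st,pos,jawdir,n=None):
    """pos target TCP, jawdir angle deg of the tool z axis in world xy (mod 180)"""
    Q=R.from_quat(st["tool_rot"]); A=Q.as_matrix()
    zang=np.degrees(np.arctan2(A[1,2],A[0,2]))
    d=(jawdir-zang+90)%180-90   # world ccw turn
    sh=A.T@(np.array(pos)-st["eef_pos"])*1000
    print("zang",zang.round(2),"tool y",A[:,1].round(4),"tool x",A[:,0].round(3),"shift tool mm",sh.round(1),"dist",np.linalg.norm(sh).round(1),"tool-y turn deg",round(-d,2))
E
python3 - <<'E'
from h import *; from cell import r
st=r.read_state(); plan(st,(.5555,.256,.235),67.6); plan(st,(.5555,.256,.235),-112.4)
E
```

```text
zang -65.89 tool y [-3.0e-04  1.3e-03 -1.0e+00] tool x [-0.913 -0.408 -0.   ] shift tool mm [-611.5    0.9 -556.4] dist 826.8 tool-y turn deg 46.51
zang -65.89 tool y [-3.0e-04  1.3e-03 -1.0e+00] tool x [-0.913 -0.408 -0.   ] shift tool mm [-611.5    0.9 -556.4] dist 826.8 tool-y turn deg 46.51
```

Run:
```python
from h import *; from cell import r
st=r.read_state(); plan(st,(.53,.02,.255),-90)
```

```text
zang -65.89 tool y [-3.0e-04  1.3e-03 -1.0e+00] tool x [-0.913 -0.408 -0.   ] shift tool mm [-491.9  -19.4 -351.4] dist 604.8 tool-y turn deg 24.11
```

Emit:
send_rows:
  increments:
    - [[-30.7,-1.2,-22,0,93],[-30.7,-1.2,-22,0,93],[-30.7,-1.2,-22,0,93],[-30.7,-1.2,-22,0,93],[-30.7,-1.2,-22,0,93],[-30.7,-1.2,-22,0,93],[-30.7,-1.2,-22,0,93],[-30.7,-1.2,-22,0,93],[-30.7,-1.2,-22,0,93],[-30.7,-1.2,-22,0,93]]

```text
time_s: 0.98
eef_pos: [0.4155, -0.174, 0.2477]
tool_rot: [-0.148, 0.692, -0.692, 0.148]
contact_force: [1.2, -0.1, -0.3]
grip_width: 1.0
```

Emit:
send_rows:
  increments:
    - [[-30.7,-1.2,-22,0,93],[-30.7,-1.2,-22,0,93],[-30.7,-1.2,-22,0,93],[-30.7,-1.2,-22,0,93],[-30.7,-1.2,-22,0,93],[-30.7,-1.2,-22,0,93],[0,0,0,6.03,93],[0,0,0,6.03,93],[0,0,0,6.03,93],[0,0,0,6.03,93]]

```text
time_s: 1.82
eef_pos: [0.5291, 0.0205, 0.2544]
tool_rot: [0.001, 0.707, -0.707, -0.002]
contact_force: [-0.1, 0.5, -0.4]
grip_width: 1.0
```

Emit:
send_rows:
  increments:
    - [[0,0,0,0,93],[0,0,0,0,93]]

```text
time_s: 1.98
eef_pos: [0.5291, 0.02, 0.2546]
tool_rot: [-0.001, 0.707, -0.707, 0.001]
contact_force: [0.4, 0.0, -0.3]
grip_width: 0.999
```

```bash
cat > shot.py <<'E'
import sys
from h import *; from cell import r
n=sys.argv[1]; st=r.read_state(); c=r.read_camera("wrist")
cv2.imwrite(f"pics/{n}.png",c["img"][:,:,::-1])
np.savez(n+".npz",**c,tool_rot=st["tool_rot"],eef_pos=st["eef_pos"])
print(st["time_s"],st["eef_pos"].round(4),st["joint_positions"].round(3),st["contact_force"].round(2))
E
python3 shot.py w1
```

```text
1.9833 [0.5291 0.02   0.2546] [-0.173  0.21   1.552  0.     1.38   1.395] [ 0.38  0.02 -0.31]
```

View pics/w1.png

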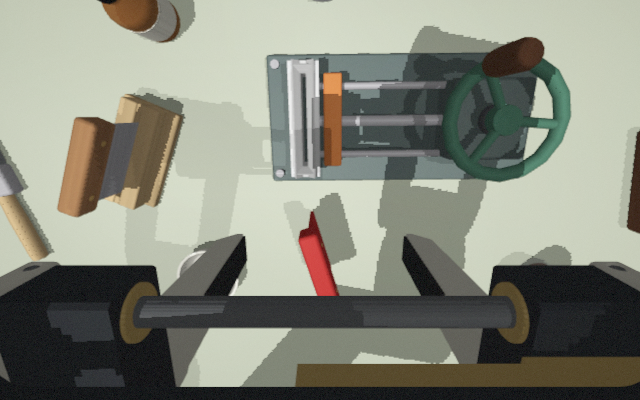

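Run:
```python
from h import *
c=dict(np.load("w1.npz"));W=cloud(c,c);P=W.reshape(-1,3);P=P[np.isfinite(P).all(1)]
def sel(x,y,z):
    m=(P[:,0]>x[0])&(P[:,0]<x[1])&(P[:,1]>y[0])&(P[:,1]<y[1])&(P[:,2]>z[0])&(P[:,2]<z[1]); return P[m]
def rect(q,l):
    (c0,wh,a)=cv2.minAreaRect(np.float32(q[:,:2]*1000)); print(l,len(q),"c",np.round(c0,1),"wh",np.round(wh,1),"a",round(a,1),"zmed",np.median(q[:,2]).round(4))
rect(sel((.47,.64),(.18,.34),(.112,.122)),"bladehandle top")
rect(sel((.47,.64),(.18,.34),(.035,.041)),"rest top")
rect(sel((.5,.7),(.02,.1),(.061,.069)),"block")
rect(sel((.5,.7),(-.02,.1),(.05,.06)),"pusher")
q=sel((.5,.72),(-.26,-.08),(.099,.105));rect(q,"rimtop")
rect(sel((.6,.72),(-.26,-.08),(.152,.162)),"cranktop")
rect(sel((.4,.8),(-.35,.15),(.01,.025)),"base")
crop(c["img"],260,40,350,190,4,"pics/slot.png")
# slot walls: block top profile across y, columns of x
for u,v in [(304,75),(304,120),(304,165)]:
    print(ray(c,u,v,.065,c).round(4))
```

```text
bladehandle top 2472 c [553.6 257.3] wh [23.1 99.7] a 67.4 zmed 0.1165
rest top 2587 c [556.  255.8] wh [ 46.6 130.2] a 67.9 zmed 0.0378
block 1477 c [597.6  42.1] wh [124.1  23.3] a 0.7 zmed 0.0642
pusher 3017 c [598.1  30.2] wh [124.   57.5] a 1.0 zmed 0.057
rimtop 4455 c [ 597.5 -156.9] wh [114.4 120.4] a 0.3 zmed 0.1008
cranktop 795 c [ 649.5 -132.5] wh [21.5 22.1] a 68.0 zmed 0.1564
base 15766 c [ 565.2 -106.7] wh [390.7 327.6] a 89.6 zmed 0.0198
[0.6444 0.0412 0.065 ]
[0.5993 0.0419 0.065 ]
[0.5505 0.0426 0.065 ]
```

View pics/slot.png

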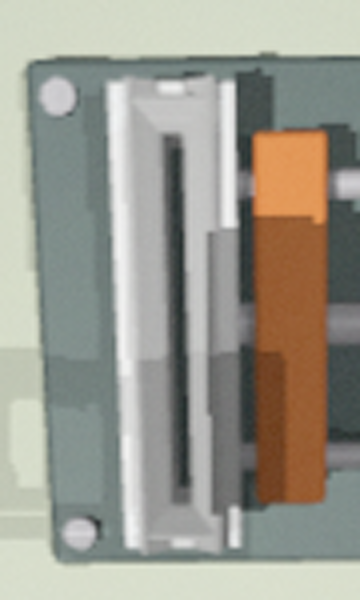

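Run:
```python
from h import *; from cell import r
st=r.read_state(); plan(st,(.554,.257,.2),-112.5)
```

```text
zang -89.83 tool y [-4.e-04  1.e-04 -1.e+00] tool x [-1.    -0.003  0.   ] shift tool mm [ -25.6   54.7 -237. ] dist 244.6 tool-y turn deg 22.67
```

Emit:
send_rows:
  increments:
    - [[-3.2,6.8,-29.6,0,93],[-3.2,6.8,-29.6,0,93],[-3.2,6.8,-29.6,0,93],[-3.2,6.8,-29.6,0,93],[-3.2,6.8,-29.6,0,93],[-3.2,6.8,-29.6,0,93],[-3.2,6.8,-29.6,0,93],[-3.2,6.8,-29.6,0,93],[0,0,0,5.7,93],[0,0,0,5.7,93]]

```text
time_s: 2.87
eef_pos: [0.5543, 0.2585, 0.1994]
tool_rot: [-0.069, -0.704, 0.704, 0.07]
contact_force: [-0.2, 0.3, 0.5]
grip_width: 1.001
```

Emit:
send_rows:
  increments:
    - [[0,0,0,5.7,93],[0,0,0,5.6,93],[0,0,0,0,93],[0,0,0,0,93]]

```text
time_s: 3.2
eef_pos: [0.5549, 0.2566, 0.2004]
tool_rot: [-0.138, -0.694, 0.694, 0.138]
contact_force: [0.7, 0.1, 0.1]
grip_width: 0.998
```

```bash
python3 shot.py w2
python3 - <<'E'
from h import *
c=dict(np.load("w2.npz"));W=cloud(c,c);P=W.reshape(-1,3);P=P[np.isfinite(P).all(1)]
m=(abs(P[:,0]-.555)<.07)&(abs(P[:,1]-.257)<.07)
for lo,hi in ((.112,.122),(.035,.041)):
    q=P[m&(P[:,2]>lo)&(P[:,2]<hi)];print(len(q),cv2.minAreaRect(np.float32(q[:,:2]*1000)),np.median(q[:,2]))
plan(c,(.554,.257,.1),-112.5)
E
```

```text
3.2 [0.5549 0.2566 0.2004] [0.251 0.392 1.433 0.    1.317 2.214] [0.65 0.11 0.14]
3096 ((554.161376953125, 258.1558837890625), (21.96810531616211, 98.63716125488281), 67.1609115600586) 0.11663521764553261
2543 ((556.8013305664062, 256.9649658203125), (46.00552749633789, 128.98182678222656), 67.18590545654297) 0.03778055729000293
zang -112.46 tool y [-2.e-04  0.e+00 -1.e+00] tool x [-0.924  0.382  0.   ] shift tool mm [  1.  100.4  -0. ] dist 100.4 tool-y turn deg 0.04
```

View pics/w2.png

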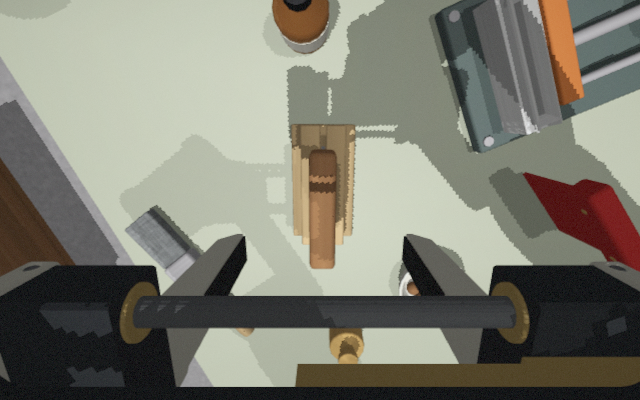

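Emit:
send_rows:
  increments:
    - [[0,14,-1,0,93],[0,18,0,0,93],[0,18,0,0,93],[0,18,0,0,93],[0,18,0,0,93],[0,14.4,0,0,93],[0,0,0,0,30],[0,0,0,0,30],[0,0,0,0,30]]

```text
time_s: 4.0
eef_pos: [0.556, 0.2577, 0.101]
tool_rot: [0.139, 0.694, -0.693, -0.138]
contact_force: [-0.1, -0.0, 0.1]
grip_width: 0.833
```

Emit:
send_rows:
  force: 40
  increments:
    - [[0,0,0,0,15],[0,0,0,0,5],[0,0,0,0,5],[0,0,0,0,5],[0,0,0,0,5],[0,0,0,0,5]]

```text
time_s: 4.5
eef_pos: [0.5553, 0.2577, 0.1003]
tool_rot: [0.139, 0.693, -0.693, -0.139]
contact_force: [-0.3, 0.5, 0.5]
grip_width: 0.407
```

Emit:
send_rows:
  increments:
    - [[0,0,0,0,5],[0,0,0,0,5],[0,0,0,0,5],[0,0,0,0,5],[0,0,0,0,5],[0,0,0,0,5]]

```text
time_s: 5.0
eef_pos: [0.5553, 0.2576, 0.1]
tool_rot: [-0.139, -0.693, 0.693, 0.139]
contact_force: [-0.9, -0.6, 0.2]
grip_width: 0.235
```

Emit:
send_rows:
  increments:
    - [[0,-8,0,0,5],[0,-12,0,0,5],[0,-15,0,0,5],[0,-18,0,0,5],[0,-18,0,0,5],[0,-18,0,0,5],[0,-11,0,0,5],[0,0,0,0,5],[0,0,0,0,5]]

```text
time_s: 5.75
eef_pos: [0.5554, 0.2577, 0.2004]
tool_rot: [0.14, 0.693, -0.693, -0.139]
contact_force: [1.2, -0.5, -2.3]
grip_width: 0.237
```

```bash
python3 shot.py w3
python3 - <<'E'
from h import *
c=dict(np.load("w3.npz"))
plan(c,(.599,.0415,.2),-90)
E
```

```text
5.75 [0.5554 0.2577 0.2004] [ 0.252  0.393  1.431 -0.     1.316  2.22 ] [ 1.2  -0.47 -2.35]
zang -112.71 tool y [ 9.e-04  2.e-04 -1.e+00] tool x [-0.922  0.386 -0.001] shift tool mm [-123.7    0.4  182.6] dist 220.5 tool-y turn deg -22.71
```

View pics/w3.png

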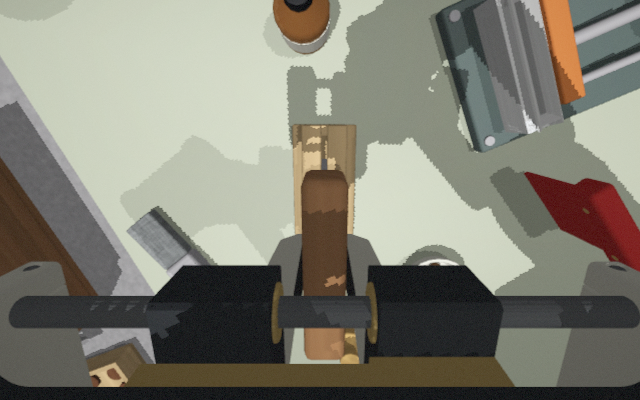

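Run:
```python
from h import *
c=dict(np.load("w3.npz"));W=cloud(c,c)
T=(W-c["eef_pos"])@R.from_quat(c["tool_rot"]).as_matrix()
for u in (315,322,328):
  for v in (168,170,172,174,180,220,240,285,338,345,352,356,360): print(u,v,(T[v,u]*1000).round(1))
```

```text
315 168 [-22.9 162.1  -9.2]
315 170 [-48.1   7.6  -4.5]
315 172 [-47.9   2.6  -4.4]
315 174 [-48.1  -3.7  -4.2]
315 180 [-47.5 -15.1  -3.9]
315 220 [-29.2 -17.2  -4. ]
315 240 [-19.4 -17.5  -4. ]
315 285 [  4.6 -16.9  -4.2]
315 338 [ 35.8 -16.8  -4.5]
315 345 [ 40.4 -16.5  -4.5]
315 352 [ 45.1 -16.2  -4.6]
315 356 [ 46.1 -17.9  -4.5]
315 360 [255.  199.3 -12.4]
322 168 [-43.   43.4  -1.1]
322 170 [-48.1   7.5  -0.9]
322 172 [-48.2   1.2  -0.8]
322 174 [-48.   -3.3  -0.8]
322 180 [-47.4 -14.3  -0.7]
322 220 [-28.9 -16.2  -0.7]
322 240 [-18.5 -15.3  -0.8]
322 285 [  5.2 -16.   -0.8]
322 338 [ 35.3 -17.4  -0.8]
322 345 [ 39.5 -17.5  -0.8]
322 352 [ 45.1 -16.3  -0.8]
322 356 [ 47.3 -16.7  -0.8]
322 360 [254.7 199.1  -2.6]
328 168 [-22.8 162.7   4.3]
328 170 [-48.2   7.2   2.2]
328 172 [-47.9   2.8   2.2]
328 174 [-48.2  -3.9   2.1]
328 180 [-47.4 -14.5   2. ]
328 220 [-29.3 -17.3   2. ]
328 240 [-18.8 -16.1   2.1]
328 285 [  4.8 -16.7   2.2]
328 338 [ 36.2 -16.3   2.3]
328 345 [ 40.4 -16.5   2.3]
328 352 [ 44.6 -16.8   2.3]
328 356 [ 47.  -17.    2.3]
328 360 [254.3 198.7   5.8]
```

Emit:
send_rows:
  increments:
    - [[-10.6,0,15.6,0,5],[-18.9,0,27.8,0,5],[-18.9,0,27.8,0,5],[-18.9,0,27.8,0,5],[-18.9,0,27.8,0,5],[-18.9,0,27.8,0,5],[-18.6,0,28,0,5],[0,0,0,-5.7,5],[0,0,0,-5.7,5],[0,0,0,-5.7,5]]

```text
time_s: 6.63
eef_pos: [0.598, 0.0404, 0.198]
tool_rot: [0.032, 0.706, -0.706, -0.035]
contact_force: [0.1, 1.3, -1.5]
grip_width: 0.233
```

Emit:
send_rows:
  increments:
    - [[0,0,0,-5.6,5],[0,0,0,0,5],[0,0,0,0,5]]

```text
time_s: 6.88
eef_pos: [0.5982, 0.0415, 0.1986]
tool_rot: [0.0, 0.707, -0.707, -0.002]
contact_force: [0.3, -0.2, -1.6]
grip_width: 0.233
```

```bash
python3 shot.py w4
python3 - <<'E'
from h import *; from cell import r
c=dict(np.load("w4.npz"))
plan(c,(.599,.0415,.2),-90)
s=r.read_camera("side"); t=r.read_camera("top")
np.savez("side4.npz",**s);np.savez("top4.npz",**t)
crop(s["img"],250,110,370,260,4,"pics/s4.png")
crop(t["img"],260,140,420,260,4,"pics/t4.png")
E
```

```text
6.8833 [0.5982 0.0415 0.1986] [-0.117  0.374  1.464 -0.     1.306  1.457] [ 0.35 -0.23 -1.6 ]
zang -90.18 tool y [-2.5e-03  3.0e-04 -1.0e+00] tool x [-1.     0.003  0.003] shift tool mm [-0.8 -1.4 -0. ] dist 1.6 tool-y turn deg -0.18
```

View pics/w4.png

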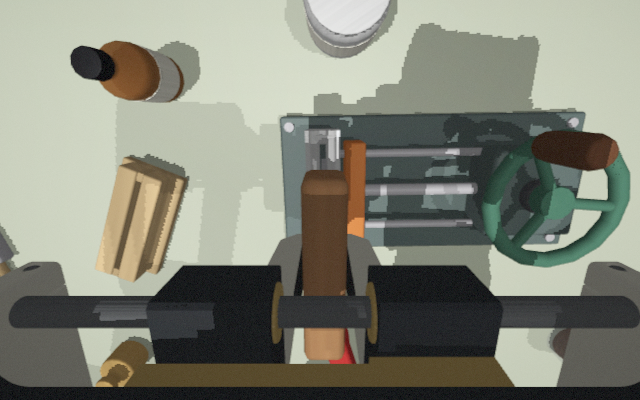

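View pics/s4.png

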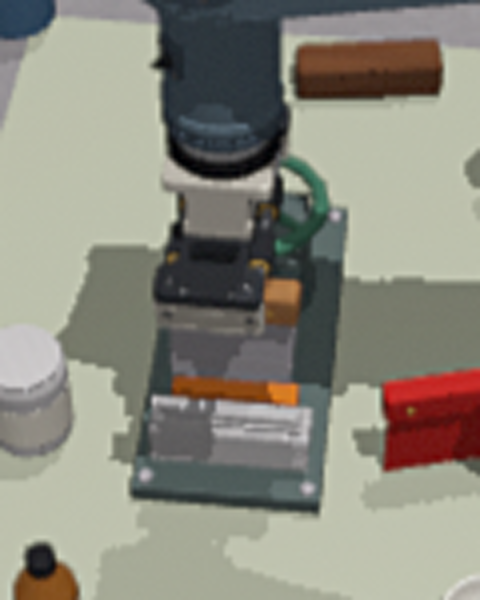

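Run:
```python
from h import *
c=dict(np.load("w4.npz"))
crop(c["img"],290,110,380,190,8,"pics/w4c.png")
for v in (132,140,150,160):
    print(v,[ (u,ray(c,u,v,.06,c)[:2].round(4)) for u in (318,322,326,330)])
W=cloud(c,c)
for v in (140,150,160): print(v,[(u,W[v,u].round(3).tolist()) for u in range(304,346,2)])
```

```text
132 [(318, array([0.6583, 0.0469])), (322, array([0.6583, 0.0432])), (326, array([0.6583, 0.0395])), (330, array([0.6583, 0.0358]))]
140 [(318, array([0.6511, 0.047 ])), (322, array([0.651 , 0.0433])), (326, array([0.651 , 0.0395])), (330, array([0.651 , 0.0358]))]
150 [(318, array([0.6418, 0.0471])), (322, array([0.6418, 0.0433])), (326, array([0.6418, 0.0395])), (330, array([0.6418, 0.0358]))]
160 [(318, array([0.6324, 0.0471])), (322, array([0.6324, 0.0433])), (326, array([0.6324, 0.0396])), (330, array([0.6324, 0.0358]))]
140 [(304, [0.648, 0.063, 0.02]), (306, [0.651, 0.058, 0.058]), (308, [0.651, 0.056, 0.058]), (310, [0.651, 0.054, 0.065]), (312, [0.652, 0.052, 0.066]), (314, [0.651, 0.051, 0.063]), (316, [0.651, 0.049, 0.062]), (318, [0.651, 0.047, 0.062]), (320, [0.651, 0.045, 0.062]), (322, [0.651, 0.043, 0.063]), (324, [0.651, 0.041, 0.064]), (326, [0.651, 0.04, 0.063]), (328, [0.651, 0.038, 0.063]), (330, [0.651, 0.036, 0.062]), (332, [0.651, 0.034, 0.064]), (334, [0.651, 0.032, 0.065]), (336, [0.651, 0.03, 0.057]), (338, [0.651, 0.028, 0.057]), (340, [0.651, 0.026, 0.058
[... 616 characters left out ...]
26, 0.058]), (342, [0.64, 0.023, 0.041]), (344, [0.64, 0.022, 0.043])]
160 [(304, [0.627, 0.063, 0.02]), (306, [0.632, 0.059, 0.058]), (308, [0.632, 0.057, 0.057]), (310, [0.632, 0.055, 0.059]), (312, [0.633, 0.053, 0.066]), (314, [0.633, 0.051, 0.064]), (316, [0.633, 0.049, 0.062]), (318, [0.632, 0.047, 0.059]), (320, [0.627, 0.046, 0.02]), (322, [0.641, 0.043, 0.118]), (324, [0.641, 0.041, 0.118]), (326, [0.641, 0.04, 0.119]), (328, [0.633, 0.038, 0.061]), (330, [0.633, 0.036, 0.061]), (332, [0.633, 0.034, 0.065]), (334, [0.633, 0.032, 0.065]), (336, [0.632, 0.03, 0.058]), (338, [0.632, 0.028, 0.059]), (340, [0.632, 0.026, 0.058]), (342, [0.627, 0.022, 0.021]), (344, [0.629, 0.021, 0.04])]
```

View pics/w4c.png

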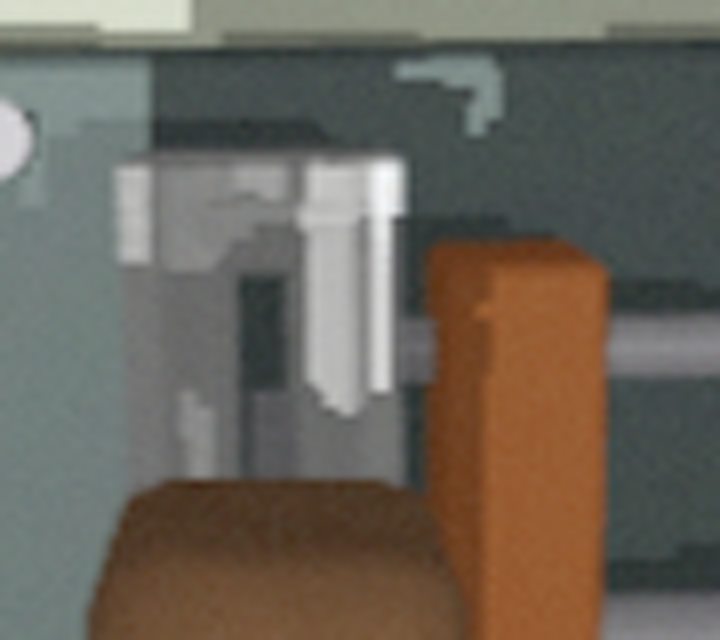

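Emit:
send_rows:
  increments:
    - [[1,8,-1,0.2,5],[0,14,0,0,5],[0,14,0,0,5],[0,8,0,0,5],[0,4,0,0,5],[0,4,0,0,5],[0,4,0,0,5],[0,0,0,0,5]]

```text
time_s: 7.7
eef_pos: [0.5978, 0.0425, 0.1436]
tool_rot: [0.001, 0.707, -0.707, -0.002]
contact_force: [0.4, -0.1, -1.5]
grip_width: 0.237
```

```bash
python3 shot.py w5
python3 - <<'E'
from h import *; from cell import r
c=dict(np.load("w5.npz"))
plan(c,(.5975,.0425,.108),-90)
crop(c["img"],280,90,390,200,6,"pics/w5c.png")
E
```

```text
7.7 [0.5978 0.0425 0.1436] [-0.115  0.419  1.539  0.     1.184  1.46 ] [ 0.41 -0.13 -1.54]
zang -90.22 tool y [-4.e-04  1.e-04 -1.e+00] tool x [-1.     0.004  0.   ] shift tool mm [ 0.3 35.6 -0. ] dist 35.6 tool-y turn deg -0.22
```

View pics/w5c.png

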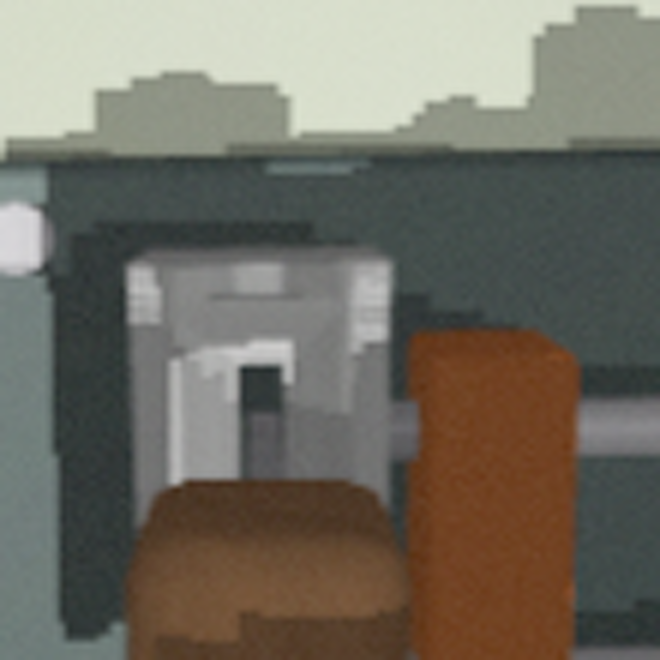

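Emit:
send_rows:
  increments:
    - [[0,4,0,0,5],[0,5,0,0,5],[0,5,0,0,5],[0,5,0,0,5],[0,5,0,0,5],[0,5,0,0,5],[0,0,0,0,5]]

```text
time_s: 8.33
eef_pos: [0.5971, 0.0425, 0.1136]
tool_rot: [0.0, 0.707, -0.707, -0.002]
contact_force: [0.9, -0.7, -2.2]
grip_width: 0.232
```

Emit:
send_rows:
  increments:
    - [[0,3,0,0,5],[0,2,0,0,5],[0,1,0,0,5],[0,1,0,0,5],[0,0,0,0,5]]

```text
time_s: 8.75
eef_pos: [0.5981, 0.0424, 0.1082]
tool_rot: [-0.001, -0.707, 0.707, 0.001]
contact_force: [0.1, -0.5, -2.5]
grip_width: 0.23
```

Emit:
send_rows:
  increments:
    - [[0,1,0,0,5],[0,1,0,0,5],[0,1,0,0,5],[0,0,0,0,5]]

```text
time_s: 9.08
eef_pos: [0.5983, 0.0424, 0.108]
tool_rot: [-0.002, -0.707, 0.707, 0.0]
contact_force: [-5.6, -0.1, 14.9]
grip_width: 0.233
```

Emit:
send_rows:
  increments:
    - [[0,-2,0,0,5],[0,0,0,0,50],[0,0,0,0,70],[0,0,0,0,70],[0,0,0,0,70],[0,0,0,0,70],[0,0,0,0,70],[0,0,0,0,70]]

```text
time_s: 9.75
eef_pos: [0.5979, 0.0424, 0.1069]
tool_rot: [0.001, 0.707, -0.707, -0.001]
contact_force: [-0.0, 1.0, 0.3]
grip_width: 0.684
```

Run:
```python
from h import *; from cell import r
st=r.read_state(); print(st["eef_pos"],st["grip_width"],st["contact_force"])
s=r.read_camera("side"); crop(s["img"],250,110,370,260,4,"pics/s5.png")
```

```text
[0.59787055 0.04243153 0.10687076] 0.6840816651120704 [-0.00918844  0.95052832  0.25085274]
```

View pics/s5.png

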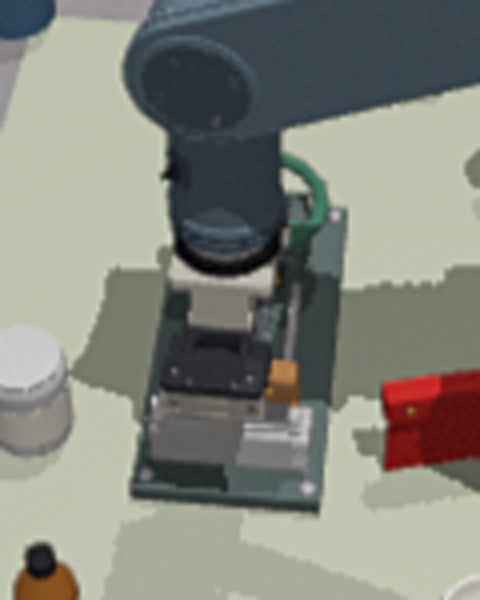

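Emit:
send_rows:
  increments:
    - [[0,-10,0,0,80],[0,-20,0,0,93],[0,-25,0,0,93],[0,-30,0,0,93],[0,-30,0,0,93],[0,-25,0,0,93],[0,0,0,0,93]]

```text
time_s: 10.38
eef_pos: [0.6007, 0.0422, 0.2543]
tool_rot: [-0.005, -0.707, 0.708, -0.003]
contact_force: [0.5, 0.6, 0.2]
grip_width: 1.0
```

Emit:
send_rows:
  increments:
    - [[6,0,25,0,93],[6,0,33,0,93],[6,0,33,0,93],[6,0,33,0,93],[6,0,33,0,93],[6,0,30,0,93],[0,0,13,0,93],[0,0,0,0,93],[0,0,0,0,93]]

```text
time_s: 11.13
eef_pos: [0.5611, -0.1574, 0.247]
tool_rot: [0.002, 0.707, -0.707, -0.002]
contact_force: [-0.3, 0.4, -0.2]
grip_width: 1.001
```

```bash
python3 shot.py w6
python3 - <<'E'
from h import *
c=dict(np.load("w6.npz"));W=cloud(c,c);P=W.reshape(-1,3);P=P[np.isfinite(P).all(1)]
def sel(x,y,z):
    m=(P[:,0]>x[0])&(P[:,0]<x[1])&(P[:,1]>y[0])&(P[:,1]<y[1])&(P[:,2]>z[0])&(P[:,2]<z[1]); return P[m]
def fit(q):
    A=np.c_[2*q[:,:2],np.ones(len(q))];x=np.linalg.lstsq(A,(q[:,:2]**2).sum(1),rcond=None)[0];return x[:2].round(4),np.sqrt(x[2]+x[:2]@x[:2]).round(4)
q=sel((.5,.72),(-.26,-.08),(.1,.105));d=np.hypot(q[:,0]-.598,q[:,1]+.158);q=q[(d>.044)&(d<.066)]
print(len(q),fit(q),cv2.minAreaRect(np.float32(q[:,:2]*1000)))
q=sel((.5,.72),(-.26,-.08),(.152,.162));print("crank",len(q),cv2.minAreaRect(np.float32(q[:,:2]*1000)),np.median(q[:,2]),cv2.minEnclosingCircle(np.float32(q[:,:2]*1000)))
q=sel((.5,.7),(-.0,.1),(.105,.13));print("blade",len(q),cv2.minAreaRect(np.float32(q[:,:2]*1000)),np.median(q[:,2]))
E
```

```text
11.1333 [ 0.5611 -0.1574  0.247 ] [-4.650e-01  3.110e-01  1.436e+00  1.000e-03  1.396e+00  1.111e+00] [-0.28  0.42 -0.2 ]
3122 (array([ 0.6005, -0.1579]), np.float64(0.0542)) ((599.322509765625, -158.48727416992188), (116.00294494628906, 118.99364471435547), 26.869199752807617)
crank 724 ((649.8587646484375, -133.82083129882812), (22.092702865600586, 21.646167755126953), 89.18534088134766) 0.15643425178210152 ((649.9324340820312, -133.98077392578125), 11.491823196411133)
blade 3946 ((596.5440063476562, 41.64730453491211), (23.786453247070312, 99.45111083984375), 89.64334106445312) 0.12395302853280568
```

View pics/w6.png

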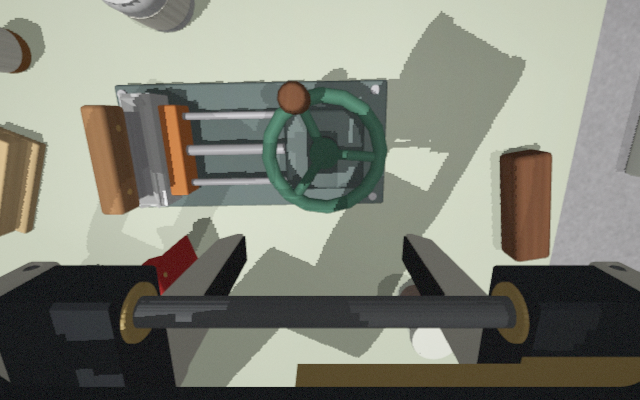

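Run:
```python
from h import *; from cell import r
st=r.read_state(); plan(st,(.65,-.134,.195),-90)
```

```text
zang -90.22 tool y [-1.e-04  1.e-03 -1.e+00] tool x [-1.     0.004  0.   ] shift tool mm [-88.7  52.  -22.8] dist 105.3 tool-y turn deg -0.22
```

Emit:
send_rows:
  increments:
    - [[-17.8,0,-4.6,0,93],[-17.8,10,-4.6,0,93],[-17.8,14,-4.6,0,93],[-17.8,14,-4.6,0,93],[-17.5,14,-4.4,0,93],[0,0,0,0,93],[0,0,0,0,93]]

```text
time_s: 11.77
eef_pos: [0.6498, -0.1324, 0.1937]
tool_rot: [-0.001, 0.708, -0.707, -0.001]
contact_force: [-0.5, 0.5, 1.4]
grip_width: 1.001
```

```bash
python3 shot.py w7
python3 - <<'E'
from h import *
c=dict(np.load("w7.npz"));W=cloud(c,c);P=W.reshape(-1,3);P=P[np.isfinite(P).all(1)]
m=(abs(P[:,0]-.65)<.03)&(abs(P[:,1]+.134)<.03)&(P[:,2]>.152)&(P[:,2]<.162);q=P[m]
print("crank",len(q),cv2.minEnclosingCircle(np.float32(q[:,:2]*1000)))
plan(c,(.65,-.134,.13),-90)
E
```

```text
11.7667 [ 0.6498 -0.1324  0.1937] [-0.369  0.49   1.295  0.     1.359  1.202] [-0.54  0.46  1.38]
crank 831 ((650.6041870117188, -133.72305297851562), 11.459014892578125)
zang -90.03 tool y [-0.0028  0.0013 -1.    ] tool x [-1.     0.     0.003] shift tool mm [-0.4 63.7  1.7] dist 63.7 tool-y turn deg -0.03
```

View pics/w7.png

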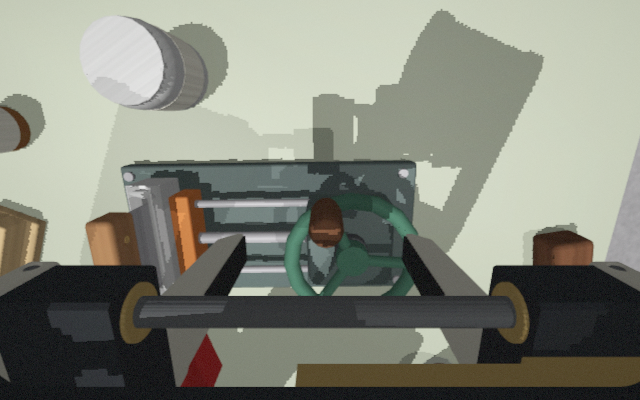

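Emit:
send_rows:
  force: 25
  increments:
    - [[-0.5,10,1.5,0,93],[0,14,0,0,93],[0,14,0,0,93],[0,14,0,0,93],[0,11.5,0,0,93],[0,0,0,0,40],[0,0,0,0,30],[0,0,0,0,10],[0,0,0,0,10],[0,0,0,0,10]]

```text
time_s: 12.65
eef_pos: [0.651, -0.1367, 0.1327]
tool_rot: [-0.002, -0.707, 0.707, 0.001]
contact_force: [0.8, -0.5, 0.1]
grip_width: 0.692
```

Emit:
send_rows:
  increments:
    - [[0,0,0,0,10],[0,0,0,0,10],[0,0,0,0,10],[0,0,0,0,10],[0,0,0,0,10],[0,0,0,0,10],[0,0,0,0,10],[0,0,0,0,10]]

```text
time_s: 13.32
eef_pos: [0.6505, -0.1361, 0.1315]
tool_rot: [0.001, 0.707, -0.707, -0.001]
contact_force: [0.7, 1.4, -0.2]
grip_width: 0.257
```

```bash
cat > circ.py <<'E'
import sys
from h import *; from cell import r
# usage: circ.py hubx huby R endAngleDeg(signed total sweep) nrows
hx,hy,Rr,sw,n=map(float,sys.argv[1:6]);n=int(n)
st=r.read_state();p=st["eef_pos"][:2];a=np.degrees(np.arctan2(p[1]-hy,p[0]-hx))
if len(sys.argv)>6: a=float(sys.argv[6])
A=R.from_quat(st["tool_rot"]).as_matrix()
print(st["time_s"],"ang",a.round(2) if len(sys.argv)<=6 else a,"wheel-ish",(a-180)%360,"rad",(np.hypot(*(p-[hx,hy]))*1000).round(1),"F",st["contact_force"].round(1),"z",st["eef_pos"][2].round(4))
th=np.radians(a+np.linspace(0,sw,n+1));C=np.c_[hx+Rr*np.cos(th),hy+Rr*np.sin(th)]
if len(sys.argv)<=6: C=C  # ideal start
d=np.diff(C,axis=0)*1000
rows=[[round(float(A[:2,0]@v),1),0,round(float(A[:2,2]@v),1),0,10] for v in d]
print(rows)
E
python3 circ.py .599 -.158 .055 -60 6
```

```text
13.3167 ang 23.02 wheel-ish 203.01829807441655 rad 56.0 F [ 0.7  1.4 -0.2] z 0.1315
[[-3.0, 0, 9.1, 0, 10], [-1.4, 0, 9.5, 0, 10], [0.3, 0, 9.6, 0, 10], [2.0, 0, 9.4, 0, 10], [3.6, 0, 8.9, 0, 10], [5.0, 0, 8.2, 0, 10]]
```

Emit:
send_rows:
  increments:
    - [[-3.0,0,9.1,0,10],[-1.4,0,9.5,0,10],[0.3,0,9.6,0,10],[2.0,0,9.4,0,10],[3.6,0,8.9,0,10],[5.0,0,8.2,0,10],[0,0,0,0,10]]

```text
time_s: 13.9
eef_pos: [0.6417, -0.1933, 0.1315]
tool_rot: [-0.001, -0.707, 0.707, 0.003]
contact_force: [-3.7, 1.4, 2.3]
grip_width: 0.262
```

```bash
python3 circ.py .599 -.158 .055 -90 9
```

```text
13.9 ang -39.53 wheel-ish 140.4674194439321 rad 55.4 F [-3.7  1.4  2.3] z 0.1315
[[6.7, 0, 6.9, 0, 10], [7.8, 0, 5.6, 0, 10], [8.6, 0, 4.2, 0, 10], [9.2, 0, 2.6, 0, 10], [9.5, 0, 1.0, 0, 10], [9.6, 0, -0.7, 0, 10], [9.3, 0, -2.4, 0, 10], [8.7, 0, -3.9, 0, 10], [7.9, 0, -5.4, 0, 10]]
```

Emit:
send_rows:
  increments:
    - [[6.7,0,6.9,0,10],[7.8,0,5.6,0,10],[8.6,0,4.2,0,10],[9.2,0,2.6,0,10],[9.5,0,1.0,0,10],[9.6,0,-0.7,0,10],[9.3,0,-2.4,0,10],[8.7,0,-3.9,0,10],[7.9,0,-5.4,0,10],[0,0,0,0,10]]

```text
time_s: 14.73
eef_pos: [0.5638, -0.1988, 0.1315]
tool_rot: [-0.0, -0.707, 0.707, 0.002]
contact_force: [-4.3, -2.3, -1.0]
grip_width: 0.262
```

```bash
python3 circ.py .599 -.158 .055 -45 6
```

```text
14.7333 ang -130.84 wheel-ish 49.15928520326611 rad 53.9 F [-4.3 -2.3 -1. ] z 0.1315
[[5.1, 0, -5.0, 0, 10], [4.4, 0, -5.7, 0, 10], [3.7, 0, -6.2, 0, 10], [2.8, 0, -6.6, 0, 10], [1.9, 0, -6.9, 0, 10], [1.0, 0, -7.1, 0, 10]]
```

Emit:
send_rows:
  increments:
    - [[5.1,0,-5.0,0,10],[4.4,0,-5.7,0,10],[3.7,0,-6.2,0,10],[2.8,0,-6.6,0,10],[1.9,0,-6.9,0,10],[0,0,0,0,10],[0,0,0,0,10]]

```text
time_s: 15.32
eef_pos: [0.5461, -0.1678, 0.1315]
tool_rot: [-0.001, 0.707, -0.707, -0.003]
contact_force: [-8.8, -0.7, 5.9]
grip_width: 0.256
```

```bash
python3 circ.py .599 -.158 .055 -12 6
python3 - <<'E'
import numpy as np
from scipy.optimize import least_squares
p=np.array([[.6505,-.1361],[.6417,-.1933],[.5638,-.1988]])
s=least_squares(lambda x:np.hypot(*(p-x).T)-.055,[.599,-.158]);print(s.x,s.fun)
E
```

```text
15.3167 ang -169.53 wheel-ish 10.474049918992364 rad 53.8 F [-8.8 -0.7  5.9] z 0.1315
[[0.3, 0, -1.9, 0, 10], [0.3, 0, -1.9, 0, 10], [0.2, 0, -1.9, 0, 10], [0.1, 0, -1.9, 0, 10], [0.1, 0, -1.9, 0, 10], [-0.0, 0, -1.9, 0, 10]]
[ 0.59992701 -0.15745267] [-1.04059995e-04  4.55610690e-05 -9.31504877e-05]
```

Emit:
send_rows:
  increments:
    - [[1.0,0,-2.2,0,10],[0.6,0,-2.2,0,10],[0.2,0,-2.2,0,10],[0.1,0,-2.2,0,10],[0,0,0,0,10],[0,0,0,0,10]]

```text
time_s: 15.82
eef_pos: [0.545, -0.1592, 0.1315]
tool_rot: [-0.0, 0.707, -0.707, -0.002]
contact_force: [-6.3, 0.4, 3.1]
grip_width: 0.261
```

Emit:
send_rows:
  increments:
    - [[0,0,-1,0,10],[0,0,-1,0,10],[0,0,0,0,10]]

```text
time_s: 16.07
eef_pos: [0.545, -0.1581, 0.1315]
tool_rot: [0.0, -0.707, 0.708, 0.002]
contact_force: [-6.4, -3.0, 1.9]
grip_width: 0.261
```

Emit:
send_rows:
  increments:
    - [[0,0,-1,0,10],[0,0,-1,0,10],[0,0,0,0,10]]

```text
time_s: 16.32
eef_pos: [0.545, -0.1579, 0.1315]
tool_rot: [0.0, -0.706, 0.709, 0.002]
contact_force: [-7.8, -8.5, 0.2]
grip_width: 0.26
```

Emit:
send_rows:
  increments:
    - [[0.3,0,-1,0,10],[0.3,0,-1,0,10],[0,0,0,0,10],[0,0,0,0,10]]

```text
time_s: 16.65
eef_pos: [0.545, -0.1577, 0.1315]
tool_rot: [-0.0, -0.705, 0.71, 0.002]
contact_force: [-6.0, -14.6, -1.8]
grip_width: 0.26
```

```bash
python3 - <<'E'
from h import *; from cell import r
print(r.read_state()["eef_pos"])
W=r.read_state()
s=r.read_camera("side"); crop(s["img"],250,90,370,250,4,"pics/s6.png")
E
python3 circ.py .600 -.158 .055 90 9
```

```text
[ 0.54502107 -0.15774586  0.13154734]
16.7 ang 179.74 wheel-ish 359.74353032120916 rad 55.0 F [ -6.  -15.2  -2.1] z 0.1315
[[-0.8, 0, 9.6, 0, 10], [-2.5, 0, 9.3, 0, 10], [-4.0, 0, 8.7, 0, 10], [-5.5, 0, 7.9, 0, 10], [-6.8, 0, 6.8, 0, 10], [-7.8, 0, 5.5, 0, 10], [-8.7, 0, 4.1, 0, 10], [-9.3, 0, 2.5, 0, 10], [-9.5, 0, 0.8, 0, 10]]
```

View pics/s6.png

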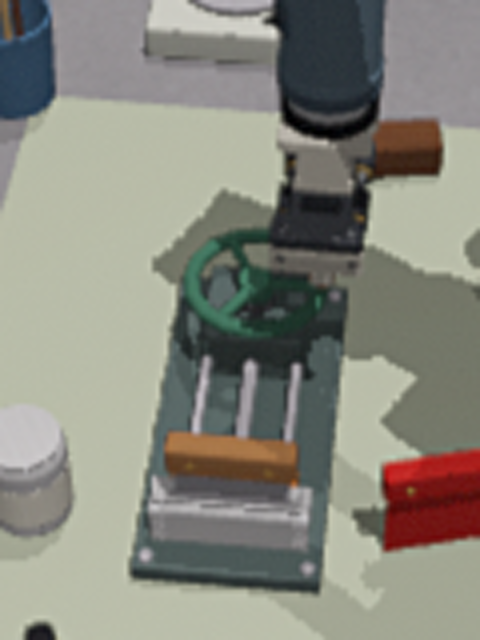

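Emit:
send_rows:
  increments:
    - [[1,0,2,0,10],[0.8,0,2.7,0,10],[0,0,0,0,10],[0,0,0,0,10]]

```text
time_s: 17.03
eef_pos: [0.5448, -0.1583, 0.1316]
tool_rot: [-0.002, -0.707, 0.707, 0.001]
contact_force: [2.2, -1.3, -2.1]
grip_width: 0.259
```

```bash
for a in 180 300 60; do python3 circ.py .600 -.158 .055 120 10 $a; done; python3 circ.py .600 -.158 .055 120 10 |head -1
```

```text
17.0333 ang 180.0 wheel-ish 0.0 rad 55.2 F [ 2.2 -1.3 -2.1] z 0.1316
[[-1.2, 0, 11.4, 0, 10], [-3.6, 0, 10.9, 0, 10], [-5.8, 0, 9.9, 0, 10], [-7.7, 0, 8.5, 0, 10], [-9.3, 0, 6.7, 0, 10], [-10.5, 0, 4.6, 0, 10], [-11.3, 0, 2.3, 0, 10], [-11.5, 0, -0.0, 0, 10], [-11.2, 0, -2.4, 0, 10], [-10.5, 0, -4.7, 0, 10]]
17.0333 ang 300.0 wheel-ish 120.0 rad 55.2 F [ 2.2 -1.3 -2.1] z 0.1316
[[-9.3, 0, -6.8, 0, 10], [-7.7, 0, -8.6, 0, 10], [-5.7, 0, -10.0, 0, 10], [-3.5, 0, -10.9, 0, 10], [-1.2, 0, -11.4, 0, 10], [1.2, 0, -11.4, 0, 10], [3.6, 0, -10.9, 0, 10], [5.8, 0, -9.9, 0, 10], [7.7, 0, -8.5, 0, 10], [9.3, 0, -6.7, 0, 10]]
17.0333 ang 60.0 wheel-ish 240.0 rad 55.2 F [ 2.2 -1.3 -2.1] z 0.1316
[[10.5, 0, -4.6, 0, 10], [11.3, 0, -2.3, 0, 10], [11.5, 0, 0.0, 0, 10], [11.2, 0, 2.4, 0, 10], [10.5, 0, 4.7, 0, 10], [9.3, 0, 6.8, 0, 10], [7.7, 0, 8.6, 0, 10], [5.7, 0, 10.0, 0, 10], [3.5, 0, 10.9, 0, 10], [1.2, 0, 11.4, 0, 10]]
17.0333 ang -179.64 wheel-ish 0.35991004036884533 rad 55.2 F [ 2.2 -1.3 -2.1] z 0.1316
```

Emit:
send_rows:
  increments:
    - [[-1.2,0,11.4,0,10],[-3.6,0,10.9,0,10],[-5.8,0,9.9,0,10],[-7.7,0,8.5,0,10],[-9.3,0,6.7,0,10],[-10.5,0,4.6,0,10],[-11.3,0,2.3,0,10],[-11.5,0,0,0,10],[-11.2,0,-2.4,0,10],[-10.5,0,-4.7,0,10]]

```text
time_s: 17.87
eef_pos: [0.6262, -0.2059, 0.1315]
tool_rot: [0.0, 0.708, -0.707, -0.003]
contact_force: [-5.2, 4.1, 3.6]
grip_width: 0.258
```

Emit:
send_rows:
  increments:
    - [[-9.3,0,-6.8,0,10],[-7.7,0,-8.6,0,10],[-5.7,0,-10.0,0,10],[-3.5,0,-10.9,0,10],[-1.2,0,-11.4,0,10],[1.2,0,-11.4,0,10],[3.6,0,-10.9,0,10],[5.8,0,-9.9,0,10],[7.7,0,-8.5,0,10],[9.3,0,-6.7,0,10]]

```text
time_s: 18.7
eef_pos: [0.6267, -0.1093, 0.1315]
tool_rot: [-0.001, -0.707, 0.707, 0.001]
contact_force: [-0.3, -4.9, 0.0]
grip_width: 0.26
```

Emit:
send_rows:
  increments:
    - [[10.5,0,-4.6,0,10],[11.3,0,-2.3,0,10],[11.5,0,0.0,0,10],[11.2,0,2.4,0,10],[10.5,0,4.7,0,10],[9.3,0,6.8,0,10],[7.7,0,8.6,0,10],[5.7,0,10.0,0,10],[3.5,0,10.9,0,10],[1.2,0,11.4,0,10]]

```text
time_s: 19.53
eef_pos: [0.5446, -0.1576, 0.1316]
tool_rot: [0.002, 0.708, -0.707, -0.0]
contact_force: [8.7, 2.5, -5.3]
grip_width: 0.259
```

Emit:
send_rows:
  increments:
    - [[0,0,0,0,10],[0,0,0,0,10]]

```text
time_s: 19.7
eef_pos: [0.5447, -0.1587, 0.1315]
tool_rot: [0.002, 0.707, -0.707, -0.001]
contact_force: [5.1, -1.8, -4.2]
grip_width: 0.26
```

```bash
python3 circ.py .600 -.158 .055 120 10; python3 shot.py w8
```

```text
19.7 ang -179.32 wheel-ish 0.6800357099866687 rad 55.3 F [ 5.1 -1.8 -4.2] z 0.1315
[[-1.4, 0, 11.4, 0, 10], [-3.7, 0, 10.9, 0, 10], [-5.9, 0, 9.9, 0, 10], [-7.8, 0, 8.4, 0, 10], [-9.4, 0, 6.6, 0, 10], [-10.6, 0, 4.5, 0, 10], [-11.3, 0, 2.2, 0, 10], [-11.5, 0, -0.2, 0, 10], [-11.2, 0, -2.6, 0, 10], [-10.4, 0, -4.9, 0, 10]]
19.7 [ 0.5447 -0.1587  0.1315] [-4.810e-01  3.770e-01  1.637e+00  1.000e-03  1.126e+00  1.095e+00] [ 5.12 -1.77 -4.15]
```

View pics/w8.png

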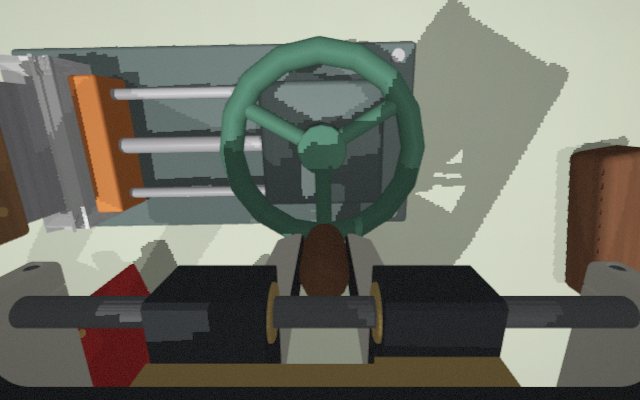

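One turn done, handle still held and forces are low. Second turn, same pattern.

Emit:
send_rows:
  increments:
    - [[-1.6,0,10.8,0,10],[-3.6,0,10.9,0,10],[-5.8,0,9.9,0,10],[-7.7,0,8.5,0,10],[-9.3,0,6.7,0,10],[-10.5,0,4.6,0,10],[-11.3,0,2.3,0,10],[-11.5,0,0,0,10],[-11.2,0,-2.4,0,10],[-10.5,0,-4.7,0,10]]

```text
time_s: 20.58
eef_pos: [0.6267, -0.2056, 0.1315]
tool_rot: [0.001, 0.707, -0.707, -0.003]
contact_force: [-3.8, 3.9, 4.8]
grip_width: 0.258
```

Emit:
send_rows:
  increments:
    - [[-9.3,0,-6.8,0,10],[-7.7,0,-8.6,0,10],[-5.7,0,-10.0,0,10],[-3.5,0,-10.9,0,10],[-1.2,0,-11.4,0,10],[1.2,0,-11.4,0,10],[3.6,0,-10.9,0,10],[5.8,0,-9.9,0,10],[7.7,0,-8.5,0,10],[9.3,0,-6.7,0,10]]

```text
time_s: 21.42
eef_pos: [0.6272, -0.1095, 0.1315]
tool_rot: [-0.002, -0.707, 0.708, 0.001]
contact_force: [-1.7, -8.1, -0.3]
grip_width: 0.262
```

Emit:
send_rows:
  increments:
    - [[10.5,0,-4.6,0,10],[11.3,0,-2.3,0,10],[11.5,0,0.0,0,10],[11.2,0,2.4,0,10],[10.5,0,4.7,0,10],[9.3,0,6.8,0,10],[7.7,0,8.6,0,10],[5.7,0,10.0,0,10],[3.5,0,10.9,0,10],[0.2,0,10.8,0,10]]

```text
time_s: 22.25
eef_pos: [0.5448, -0.1572, 0.1315]
tool_rot: [0.001, 0.708, -0.707, -0.002]
contact_force: [1.3, 2.3, -1.2]
grip_width: 0.26
```

Emit:
send_rows:
  increments:
    - [[0,0,0,0,10],[0,0,0,0,10],[0,0,0,0,10]]

```text
time_s: 22.5
eef_pos: [0.545, -0.1573, 0.1315]
tool_rot: [0.001, 0.707, -0.707, -0.002]
contact_force: [-2.8, -1.6, 0.5]
grip_width: 0.263
```

```bash
python3 circ.py .600 -.158 .055 120 10|head -1; python3 shot.py w9; python3 circ.py .600 -.158 .055 120 10|head -1
```

```text
22.5 ang 179.25 wheel-ish 359.2520949071702 rad 55.0 F [-2.8 -1.6  0.5] z 0.1315
22.5 [ 0.545  -0.1573  0.1315] [-4.770e-01  3.790e-01  1.634e+00 -1.000e-03  1.130e+00  1.098e+00] [-2.84 -1.62  0.49]
22.55 ang 178.92 wheel-ish 358.9186475370392 rad 55.1 F [-4.5 -1.3  0.8] z 0.1315
```

View pics/w9.png

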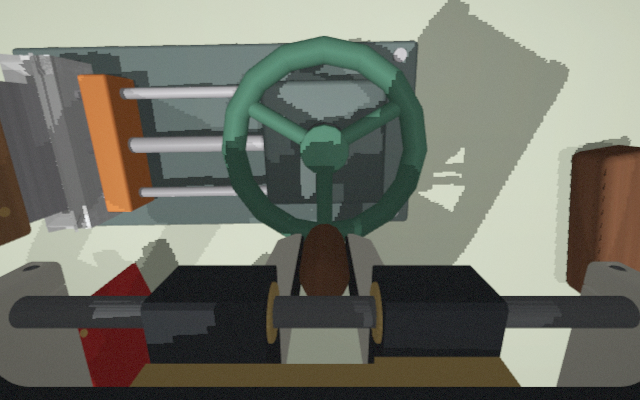

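Emit:
send_rows:
  increments:
    - [[0.3,0,1.1,0,10],[0,0,0,0,10],[0,0,0,0,10],[0,0,0,0,10]]

```text
time_s: 22.88
eef_pos: [0.545, -0.1574, 0.1315]
tool_rot: [0.001, 0.707, -0.707, -0.002]
contact_force: [-4.8, 0.1, 3.4]
grip_width: 0.258
```

Emit:
send_rows:
  increments:
    - [[0,0,0,0,10],[0,0,0,0,10],[0,0,0,0,10],[0,0,0,0,10]]

```text
time_s: 23.22
eef_pos: [0.545, -0.1576, 0.1315]
tool_rot: [0.001, 0.707, -0.707, -0.002]
contact_force: [-5.9, 2.4, 2.7]
grip_width: 0.259
```

```bash
python3 circ.py .600 -.158 .055 120 10|head -1
python3 - <<'E'
from h import *; from cell import r
t=r.read_camera("top"); crop(t["img"],120,90,480,330,2.2,"pics/t9.png")
s=r.read_camera("side"); crop(s["img"],180,80,420,380,2,"pics/s9.png")
W=cloud(s);P=W.reshape(-1,3)
m=(abs(P[:,0]-.598)<.08)&(P[:,1]>-.0)&(P[:,1]<.1)&(P[:,2]>.1)&(P[:,2]<.14);q=P[m]
print(cv2.minAreaRect(np.float32(q[:,:2]*1000)),np.percentile(q[:,2],[50,80,95]))
m=(abs(P[:,0]-.598)<.08)&(P[:,1]>-.1)&(P[:,1]<.1)&(P[:,2]>.05)&(P[:,2]<.07);q=P[m]
E
```

```text
23.2167 ang 179.58 wheel-ish 359.5823098510013 rad 55.0 F [-5.9  2.4  2.7] z 0.1315
((598.744873046875, 41.89767074584961), (29.136066436767578, 99.64492797851562), 88.32373046875) [0.1225935  0.12602748 0.12802139]
```

View pics/t9.png

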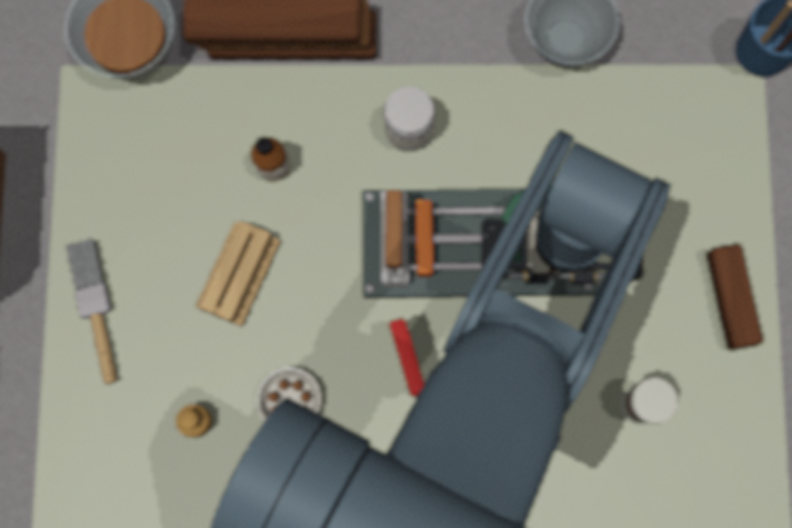

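View pics/s9.png

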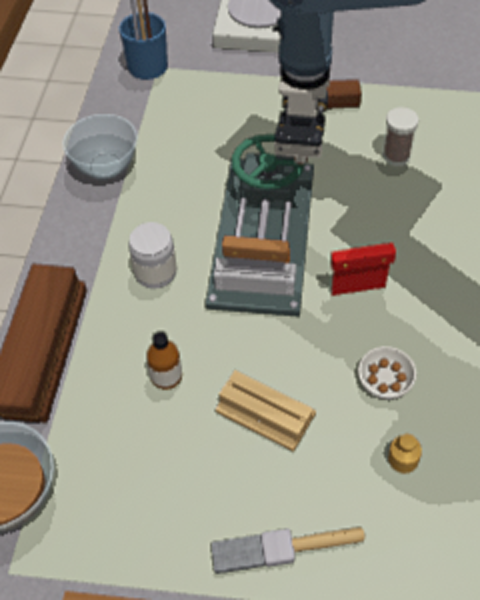

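Emit:
send_rows:
  increments:
    - [[0.8,0,0.8,0,10],[0,0,0,0,10],[0,0,0,0,10],[0,0,0,0,10],[0,0,0,0,10],[0,0,0,0,10]]

```text
time_s: 23.82
eef_pos: [0.5449, -0.1588, 0.1315]
tool_rot: [0.001, 0.707, -0.707, -0.001]
contact_force: [-1.0, 1.6, -0.8]
grip_width: 0.263
```

Emit:
send_rows:
  increments:
    - [[0,0,0,0,10],[0,0,0,0,10],[0,0,0,0,10]]

```text
time_s: 24.07
eef_pos: [0.5449, -0.1588, 0.1315]
tool_rot: [0.001, 0.707, -0.707, -0.001]
contact_force: [-0.3, 1.1, -0.3]
grip_width: 0.26
```

Emit:
send_rows:
  increments:
    - [[0,0,0,0,10],[0,0,0,0,10],[0,0,0,0,10]]

```text
time_s: 24.32
eef_pos: [0.5449, -0.1589, 0.1315]
tool_rot: [-0.001, -0.707, 0.707, 0.001]
contact_force: [0.0, 0.6, -0.8]
grip_width: 0.264
```

Emit:
send_rows:
  increments:
    - [[0,0,-0.6,0,10],[0,0,0,0,10],[0,0,0,0,10],[0,0,0,0,10],[0,0,0,0,10],[0,0,0,0,10]]

```text
time_s: 24.82
eef_pos: [0.5448, -0.1585, 0.1315]
tool_rot: [-0.001, -0.707, 0.707, 0.001]
contact_force: [2.0, -0.3, -3.8]
grip_width: 0.264
```

Emit:
send_rows:
  increments:
    - [[0,0,0,0,10],[0,0,0,0,10],[0,0,0,0,10],[0,0,0,0,10],[0,0,0,0,10],[0,0,0,0,10],[0,0,0,0,10],[0,0,0,0,10]]

```text
time_s: 25.48
eef_pos: [0.5448, -0.1583, 0.1316]
tool_rot: [-0.001, -0.707, 0.707, 0.001]
contact_force: [2.5, -1.4, -3.2]
grip_width: 0.265
```

Stable, at -0.1583 against about -0.158 at the stop. Handing in.

```bash
python3 -c "
from cell import r
print(r.close_job()); print(r.read_state()['eef_pos'])"
```

```text
the job is handed in; nothing more can be done
None
the job is handed in; nothing more can be done
```

The job is done and handed in at about 25.5 s.

- **Blade:** I took the wooden-handled blade (not the red one) out of its rest and slid it into the slot until it met the floor. At that point the tool was at z = 0.108 m with about 15 N of push, where fully home should be. I let go, and a later depth reading put the handle top at about 0.123–0.126 m; home is 0.125 m.
- **Wheel:** I gripped the handle once and turned it clockwise about 205° to the hard stop. The tool stopped near y = −0.158 m while the push rose to 15 N. I then made two full circles counter-clockwise.
- **Final position:** The tool ended at (0.5448, −0.1583) m, within about 0.5° of the angle it had at the stop. The grip was still closed on the handle (about 25 mm opening), with under 5 N on the tool.
- **Bystanders:** The last top and side pictures showed the jar, dish, weight, bottle, can, offcut and brush apparently where they started. I checked this by eye and did not measure them again.

**Disagreements:** The cameras differed by up to about 6 mm on the slot and hub, so I used the wrist view and the contact positions. The final angle comes from the tool position rather than from a direct reading of the wheel.

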